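# Pull-test the soldered ring of a medallion

### The arm

A 6-joint arm with a two-finger parallel gripper is mounted at the origin on the work surface. World frame = base frame: x ahead of the robot, y to its left, z up, the work surface at z = 0. Lengths are in m, angles in degrees, forces in N, time in s.
With the tool pointing down it reaches from about 0.4 to 0.825 m from the base axis. Payload 7 kg.
Tool frame: the origin (TCP) lies at the very end of the fingers, on their centre line; the grasp point (between the pads) lies 19 mm behind it; z points along the fingers, y is the line along which they close (so a half turn about z gives the same grasp; the last joint's range is limited). The gripper opens to 88 mm and grips with 3 to 60 N. Pads are 19 mm wide; open, the fingers measure 130 mm over their backs; the gripper's body (78 mm by 193 mm) begins 47 mm behind the grasp point.
Start: joints at [-52.649, 20.546, 0.682, 0, -70.136, -16.507], TCP at [0.24, -0.631, 0.227] pointing down, gripper open.
Joint ranges: [-176.03, 176.03], [-82.01, 121.73], [-58.28, 71.71], [-173.87, 95.51], [-174.79, -0.11], [-173.66, 173.66]. Speed limits (degrees/s): [136.94, 136.94, 172.46, 180, 180, 180].

### API

Orientations are given as [roll, pitch, yaw] about the fixed x, y, z axes, in that order (R = Rz(yaw) Ry(pitch) Rx(roll)).
In Python, from plant import r gives the robot as it stands. The module is installed in compiled form; this text tells all that it offers.
- The arm moves only by the tool jog_arm, never from a script. Its arguments are lists of equal length, an entry for each row: "travel": the shift along the tool's x, y, z each as a share of 50 cm, from -1 to 1, a list of three; "dr": the turn, a rotation vector about the tool's x, y, z each as a share of 360 degrees, from -1 to 1, a list of three; "claw": the opening, from 0 (shut) to 1 (fully open). A call has exactly 10 rows; each row is the pose to reach, as a shift and turn from the pose commanded when the call began, along the tool's axes at that moment, turning the shorter way round; what a row does not reach only later rows make up. A row lasts 1/8 s, in which the tool goes at most 62.5 mm and 10.7 degrees, less where a joint would pass 70% of its speed; a pose out of reach is approached as far as the arm can. A call with a number of a shift or a turn outside -1 to 1 is refused whole. A call with a gripper value outside its range is refused whole. The fingers move at their own pace and stop on an object; "newtons" is the grip in N (left out, the last holds). Time passes only in rows, so rows that repeat a pose let the fingers close, or fill a call up. It gives the time, the measured TCP pose, the force, the opening and the grip force at its end, in the units of the state.
- r.get_state(): the state, without advancing time (a new reading comes with each control period).
- r.capture(name): name is "scene" or "top" or "wrist"; returns a dict with "pixels" (420x560x3 uint8, red, green, blue), "range_z" (420x560 float32, m along the optical axis (not along the pixel's ray), 0 where there is no reading), "fx", "fy", "cx", "cy" (pixels), "position" and "attitude" of the camera in the world; the wrist camera has in their place "hand_eye" (4x4, takes a point from camera to tool coordinates, whose origin is the TCP and whose axes are the flange's). Camera axes: x right, y up, looking along -z (the intrinsics and any distortion apply to the point x, -y, -z); pixel columns grow to the right and rows downward; lengths in m; the calibration is good to about 2 mm. The wrist camera is an equidistant fisheye: a pixel r from the principal point sees the ray r / f radians off the axis. A picture is of the moment at which its call begins: read the wrist's pose just before it.
- r.close_job(): hands the job in; it is judged then, once.
Trained networks look in the newest picture that a camera, given by its name, has taken for a name from the list of things; names that differ only in an ending like _2 or _b are one class to them, and where a whole thing is asked for, a point or a joint stands for the part that bears it (a point fixed in the world has none). Each returns a list of dicts, best first, with "conf" (0 to 1); they miss things now and then, are a little off and sometimes report something else, mostly with a low value. They report only what shows in the picture. A call takes as long as a camera call. They do not tell look-alikes from the thing itself.
- r.boxes_of(name, camera): "extent" ([left, top, right, bottom] in pixels, round what is visible of it).
- r.regions_of(name, camera): "pixels" (420x560 bool, what is visible of it) and "extent" ([left, top, right, bottom] in pixels, round what is visible of it).
- r.tip_of(name, camera): "at" ([column, row] in pixels: a listed point, or the origin of a listed thing).
The state is a dict: "time_s": time; "joints": joint angles; "qd": joint speeds; "joint_torque": joint torques, N m; "tcp_pos": TCP position; "eef_rot": TCP orientation; "contact_force": force on the tool from outside, world axes, zero at the start; "moment": the same for the moment, N m; "gripper_width": finger opening in m; "gripper_force": force on a finger pad.
Only numpy, scipy, OpenCV 4.12 (cv2) and the standard library are available. Lean on these libraries where they do the work, as an engineer would, in place of code of your own. Each camera call takes 0.05 s, during which the arm holds its last target. There are 200 camera calls.

### The job

Proof-test the ring soldered to the medallion in the bench vise: take the spring pull gauge out of its fork stand, pass its hook through the ring, and pull straight up until the mouth of the tube stands on the red band of the rod, without pulling past the band. Keep the pull steady there and finish while still holding the gauge with the load on; leave the other things on the bench where they lie.

Things in the scene. Friction and masses are not known exactly. Their poses are not given: they have to be found in the camera images.
- gauge: Upright tubular spring pull gauge, hook down, about 0.15 kg, hanging by its collar in the fork stand; lift it straight up or slide it out along the stand's +x. Origin: tube axis at the underside of the black collar (34 mm across, z 0 to 6 mm); z up, x the way the hook's tip points. Aluminium tube below, 18 mm across, 92 mm long. White rod, 11 mm thick, slides out of its mouth against a spring.
- grip_lug (a point): On the gauge's axis, 26 mm above its origin, in the black flat lug by which it is held: 12 mm thick along the gauge's y (grip these two flats), 28 mm wide along x, from 6 to 42 mm above the gauge's origin (it stands on the collar).
- tube_mouth (a point): Centre of the lower end of the gauge's tube, 92 mm below the gauge's origin.
- pull_rod (a joint): How far the rod is pulled out of the tube, m: 0 home, end stop 0.062. Spring: 1.2 N at 0 plus 0.2 N per mm. The red band on the rod is hidden in the tube at 0; its lower edge reaches the tube mouth at 0.040, its upper edge at 0.052: between these the mouth stands on the band (about 9 to 12 N).
- hook_foot (a point): Middle of the hook's straight level foot, on the tube axis, 130 mm below the gauge's origin with the rod home; moves with the rod; axes as the gauge's. Steel wire 4 mm thick, a C open to +x: from the rod's end back to x = -16 mm, straight down 24 mm, forward as the foot to x = +14 mm, then a tip bent up 4 mm. Clear height above the foot: 22 mm or more.
- hook_tip (a point): End of the hook's bent-up tip: 17 mm along the gauge's +x from hook_foot and 4 mm higher (centre of the 4 mm wire).
- hook_heel (a point): Lower back corner of the hook, where its upright meets the foot: 16 mm along the gauge's -x from hook_foot.
- ring_center (a point): Centre of the bore of the soldered brass ring that stands up on the medallion, 101 mm above the bench. The bore's axis is level, along the x axis of this frame; the hook can go in from either side. Bore 18 mm, wire 3.5 mm thick, outside 25 mm. Below the ring the medallion, 40 mm across and 4 mm thick, shows 18 mm above the jaws.
- vise: Small blue bench vise bolted to the bench, holding the medallion. Origin on the bench right under ring_center; same axes. Jaws 60 mm wide along y, tops 72 mm above the bench; base 115 x 85 mm, screw and tommy bar to x = -87 mm. Does not move.
- stand: Wooden fork stand bolted to the bench. Origin at the centre of the underside of its base, 115 x 90 mm. Two prongs along x, top at 152 mm, with a 24 mm slot between them that is open to +x; a column 46 mm wide at x = -45 mm carries them. The gauge hangs at the stand's origin x, y, collar on the prongs. Does not move.
- dish: White ceramic dish with small rings, 72 mm across, 22 mm high, loose; leave it alone. Origin: centre of its underside.
- block: Steel bench block 64 x 64 x 19 mm, 0.6 kg, loose; leave it alone. Origin: centre of its underside.
- file: Hand file with a wooden handle lying along its x, 232 mm long (x -112 to +120 mm), 21 mm high, loose; leave it alone. Origin on its underside.
- mallet: Yellow-headed mallet lying along its x (handle to x = -130 mm, head at x = +75 mm, 75 mm wide, 38 mm high), loose; leave it alone. Origin on its underside.
Things that resemble listed ones, but are neither listed nor needed, are in the scene too. Of the things that look like the gauge, the middle-sized one is meant. Of the things that look like the vise, the larger one is meant.

How it is judged:
By the outcome, as a careful person would: the job done as asked, in the order asked, and still so for the second after the job is handed in, while the arm keeps its last pose, push and grip.
It also fails if it takes over 48 s, if anything falls off the work surface, if the arm or the gripper's body presses on something with over 40 N, if the wrist force passes 120 N, or if a joint passes its speed limit or range.

## Working session

There is one attempt and no reset: what is moved stays moved. The work goes in short steps, Python scripts to look and compute and a tool call to move; the robot and the scene stay as the last step left them, time stands still between calls to the robot, and variables do not carry over. Pictures are saved under pics/ and viewed, at most 10 in all, crops included, and the job is handed in when it is done.

Besides the shell and the picture viewer there is one more tool, called in YAML: its name, and indented under it one key for each argument. jog_arm: Moves the arm, as the interface text tells. Its arguments: {"type":"object","properties":{"travel":{"type":"array"},"dr":{"type":"array"},"claw":{"type":"array"},"newtons":{"type":"number"}},"required":["travel","dr","claw"]}

```bash
mkdir -p pics; cat > h.py <<'E'
import numpy as np, cv2
from scipy.spatial.transform import Rotation as R
from plant import r
def rot(a):
    a=np.array(a,float)
    if a.shape==(3,3): return a
    if a.size==4: return R.from_quat(a).as_matrix()
    return R.from_euler('xyz',a,degrees=True).as_matrix()
def cloud(c):
    # world xyz per pixel for scene/top
    z=c['range_z'];v,u=np.mgrid[:420,:560]
    P=np.stack([(u-c['cx'])/c['fx']*z,-(v-c['cy'])/c['fy']*z,-z],-1)
    return P@rot(c['attitude']).T+np.array(c['position'])
def save(c,n): cv2.imwrite('pics/'+n,c['pixels'][:,:,::-1])
E
python3 - <<'E'
from h import *
print(r.get_state())
for n in ("scene","top"):
    c=r.capture(n); save(c,n+'0.png'); P=cloud(c); np.savez(n+'0.npz',P=P,px=c['pixels'])
    print(n,c['position'],c['attitude'],c['fx'],c['cx'],c['cy'])
    for k in ("gauge","vise","stand","ring_center","grip_lug"):
        f=r.boxes_of if k in("gauge","vise","stand") else r.tip_of
        for d in f(k,n): 
            e=d.get('extent',d.get('at')); 
            if len(e)==4: u,v=(e[0]+e[2])/2,(e[1]+e[3])/2
            else: u,v=e
            print(k,round(d['conf'],2),np.round(e),P[int(v),int(u)].round(3))
E
ls pics
```

```text
{'time_s': 0.0, 'joints': array([-5.26474038e+01,  2.05932427e+01,  6.31982180e-01, -1.98034215e-02,
       -7.01346789e+01, -1.65055801e+01]), 'qd': array([ 0.09776381,  0.08314488,  0.01772369,  0.10304507,  0.02323524,
       -0.00570631]), 'joint_torque': array([-3.16033482e-03, -5.82722425e+01,  2.93044192e+01,  6.99734151e+00,
        6.67826651e-03, -1.71478664e-04]), 'tcp_pos': array([ 0.23999407, -0.63036237,  0.22558967]), 'eef_rot': array([ 1.79902725e+02, -9.41084124e-03, -1.59159721e+02]), 'contact_force': array([ 0.32386933,  0.02685035, -0.15220213]), 'moment': array([-0.02138226,  0.00300205, -0.00670353]), 'gripper_force': 0.0, 'gripper_width': 0.08792406462803344}
scene [0.99598983 0.57431168 0.885859  ] [ 43.70816993   0.54079408 143.93099004] 437.283820259527 274.0697645707696 210.6616698035279
gauge 0.83 [345. 272. 376. 350.] [0.617 0.317 0.16 ]
gauge 0.75 [405. 275. 422. 309.] [0.467 0.33  0.104]
gauge 0.69 [356. 235. 377. 276.] [0.498 0.216 0.135]
gauge 0.33 [181. 143. 246. 180.] [ 0.537 -0.393  0.011]
vise 0.8 [218. 170. 278. 223.] [ 0.56  -0.163  0.052]
vise 
[... 515 characters left out ...]
01665806  1.7018781 ] [ 11.23898336   0.89833427 -89.48471291] 519.6235249534685 281.20983406115164 204.4556594864084
gauge 0.52 [212. 230. 219. 242.] [0.49  0.203 0.193]
gauge 0.52 [174. 186. 200. 213.] [0.601 0.291 0.191]
gauge 0.38 [181. 245. 190. 255.] [0.461 0.308 0.103]
vise 0.87 [329. 204. 354. 251.] [ 0.537 -0.177  0.079]
vise 0.65 [328. 162. 349. 193.] [ 0.705 -0.172  0.059]
stand 0.73 [207. 221. 240. 259.] [0.486 0.183 0.161]
ring_center 0.93 [347. 220.] [ 0.56  -0.197  0.076]
ring_center 0.7 [338. 172.] [ 0.722 -0.172  0.056]
grip_lug 0.69 [181. 194.] [0.607 0.298 0.246]
grip_lug 0.63 [214. 231.] [0.505 0.207 0.191]
grip_lug 0.48 [182. 248.] [0.462 0.316 0.124]
scene0.png
top0.png
```

```bash
python3 - <<'E'
from h import *
a=cv2.imread('pics/scene0.png'); 
cv2.imwrite('pics/s1.png',cv2.resize(a[120:370,150:450],None,fx=2.4,fy=2.4,interpolation=cv2.INTER_CUBIC)[:600])
b=cv2.imread('pics/top0.png'); cv2.imwrite('pics/t1.png',cv2.resize(b[140:290,150:400],None,fx=3.2,fy=3.2,interpolation=cv2.INTER_CUBIC))
E
```

```text
(no output)
```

View pics/s1.png

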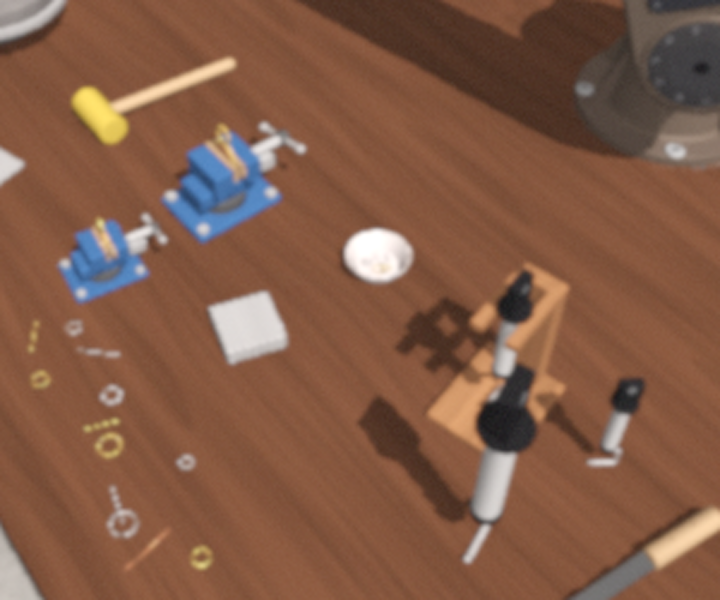

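View pics/t1.png

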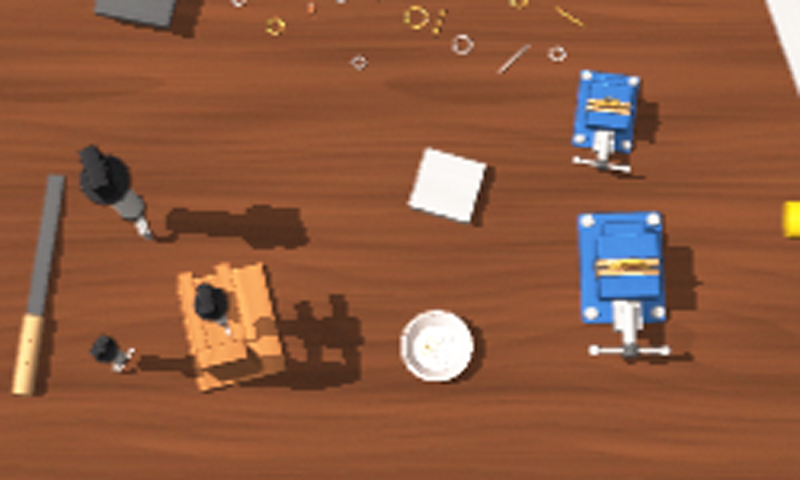

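Gauge look-alikes are the large one (scene px 361,285, free-standing), the small one (414,284) and the middle-sized one in the stand (364,240), which is the one meant. Of the vises, the larger is at (246,195) and the small look-alike at (196,228). Next I measure the stand gauge and the larger vise.

```bash
python3 - <<'E'
from h import *
for n in ("scene","top"):
    d=np.load(n+'0.npz');P=d['P'].reshape(-1,3);px=d['px'].reshape(-1,3).astype(int)
    def sel(cx,cy,rad,z0,z1,f=None):
        m=(np.hypot(P[:,0]-cx,P[:,1]-cy)<rad)&(P[:,2]>z0)&(P[:,2]<z1)
        if f is not None:m&=f
        return P[m]
    def rect(q,t):
        if len(q)<4: print(n,t,len(q));return
        print(n,t,len(q),q.mean(0).round(4),np.round(cv2.minAreaRect((q[:,:2]*1000).astype(np.float32))[0:3][0],1),*np.round(cv2.minAreaRect((q[:,:2]*1000).astype(np.float32))[1:],1) if 0 else str(cv2.minAreaRect((q[:,:2]*1000).astype(np.float32))[1:]))
    black=px.sum(1)<150; blue=(px[:,2]>px[:,0]+40)
    wood=(px[:,0]>px[:,2]+60)
    rect(sel(.505,.207,.04,.185,.2,black),'lugtop')
    rect(sel(.505,.207,.04,.15,.2,black),'lug+collar')
    rect(sel(.49,.2,.1,.145,.16,wood),'prongs')
    rect(sel(.49,.2,.1,.01,.03,wood),'base')
    rect(sel(.545,-.17,.1,.062,.082,blue),'jaws')
    rect(sel(.545,-.17,.1,.004,.02,blue),'base')
    rect(sel(.545,-.17,.1,.085,.12,None),'ring')
E
python3 - <<'E'
import cv2
a=cv2.imread('pics/scene0.png');b=cv2.imread('pics/top0.png')
import numpy as np
x=cv2.resize(a[160:230,205:285],(400,350),interpolation=3);y=cv2.resize(a[228:310,325:395],(400,468),interpolation=3)[:350]
cv2.imwrite('pics/c1.png',np.hstack([x,y]))
E
```

```text
scene lugtop 25 [0.5072 0.2118 0.1915] [505.6 210.2] ( ( 1 7 . 1 1 9 2 0 1 6 6 0 1 5 6 2 5 ,   9 . 7 3 4 6 3 9 1 6 7 7 8 5 6 4 5 ) ,   2 5 . 5 6 6 2 3 0 7 7 3 9 2 5 7 8 )
scene lug+collar 136 [0.5078 0.2123 0.1702] [504.6 209.5] ( ( 2 4 . 0 6 9 5 3 6 2 0 9 1 0 6 4 4 5 ,   2 5 . 1 8 9 4 9 3 1 7 9 3 2 1 2 9 ) ,   3 0 . 3 6 8 8 5 4 5 2 2 7 0 5 0 7 8 )
scene prongs 407 [0.488  0.2116 0.1507] [488.7 207.1] ( ( 9 3 . 7 0 0 9 7 3 5 1 0 7 4 2 1 9 ,   4 9 . 1 7 2 2 3 3 5 8 1 5 4 2 9 7 ) ,   1 4 . 0 1 4 8 0 8 6 5 4 7 8 5 1 5 6 )
scene base 218 [0.5005 0.2018 0.0118] [497.8 210.1] ( ( 1 1 5 . 3 4 8 0 0 7 2 0 2 1 4 8 4 4 ,   8 8 . 6 4 7 6 5 1 6 7 2 3 6 3 2 8 ) ,   1 3 . 9 7 2 2 3 4 7 2 5 9 5 2 1 4 8 )
scene jaws 235 [ 0.5602 -0.1853  0.0697] [ 553.8 -188.7] ( ( 6 2 . 3 3 5 4 8 3 5 5 1 0 2 5 3 9 ,   6 1 . 5 7 3 7 3 0 4 6 8 7 5 ) ,   0 . 7 3 0 4 3 3 5 8 3 2 5 9 5 8 2 5 )
scene base 395 [ 0.573  -0.1735  0.0086] [ 561.7 -188.8] ( ( 1 1 4 . 5 0 9 7 9 6 1 4 2 5 7 8 1 2 ,   8 2 . 2 8 3 8 3 6 3 6 4 7 4 6 1 ) ,   1 . 6 5 8 7 6 5 1 9 6 8 0 0 2 3 2 )
scene ring 26 [ 0.5508 -0.1915  0.0984] [ 550.1 -191.8]
[... 636 characters left out ...]
op base 298 [0.4949 0.1941 0.0133] [491.7 203.1] ( ( 1 9 0 . 1 9 0 3 2 2 8 7 5 9 7 6 5 6 ,   1 6 8 . 8 3 7 7 3 8 0 3 7 1 0 9 3 8 ) ,   2 2 . 8 2 4 6 0 2 1 2 7 0 7 5 1 9 5 )
top jaws 282 [ 0.5526 -0.1944  0.0723] [ 552.3 -194.3] ( ( 6 4 . 4 4 0 9 2 5 5 9 8 1 4 4 5 3 ,   6 0 . 0 6 6 1 1 6 3 3 3 0 0 7 8 1 ) ,   1 . 3 7 3 8 3 3 6 5 6 3 1 1 0 3 5 2 )
top base 289 [ 0.5603 -0.1838  0.0109] [ 561.5 -193.7] ( ( 1 1 4 . 6 6 2 2 5 4 3 3 3 4 9 6 1 ,   8 4 . 5 8 2 6 3 3 9 7 2 1 6 7 9 7 ) ,   0 . 7 6 6 7 5 4 9 8 4 8 5 5 6 5 1 9 )
top ring 23 [ 0.5503 -0.1936  0.0983] [ 550.1 -195.8] ( ( 3 . 5 8 4 0 6 0 9 0 7 3 6 3 8 9 1 6 ,   3 1 . 6 2 1 3 1 3 0 9 5 0 9 2 7 7 3 ) ,   1 . 0 3 6 7 4 3 8 7 9 3 1 8 2 3 7 3 )
```

View pics/c1.png

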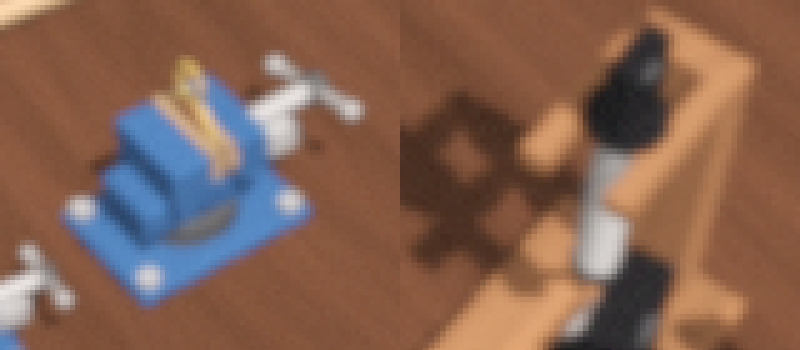

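The crop shows the larger vise with the ring standing at crop (190,75) and the middle gauge in the fork with its lug at (645,60). Next I refine with the wrist camera.

```bash
cat >> h.py <<'E'
def rel(cmd,tgt):
    # cmd,tgt = x,y,z,yaw (tool down); prints travel and dr shares
    A=R.from_euler('xyz',[180,0,cmd[3]],degrees=True);B=R.from_euler('xyz',[180,0,tgt[3]],degrees=True)
    t=A.inv().apply(np.array(tgt[:3])-np.array(cmd[:3]))/.5
    print('travel',t.round(4),'dr',(((A.inv()*B).as_rotvec(degrees=True))/360).round(5))
def after(cmd,tr,drz):
    A=R.from_euler('xyz',[180,0,cmd[3]],degrees=True)
    return list((np.array(cmd[:3])+A.apply(np.array(tr)*.5)).round(5))+[round(cmd[3]-drz*360,3)]
E
python3 - <<'E'
from h import *
c=r.capture('wrist');save(c,'w0.png');print(np.round(c['hand_eye'],3),c['fx'],c['cx'],c['cy'])
rel([.24,-.631,.227,-159.156],[.47,-.193,.32,-178.9])
E
```

```text
[[-0.001  0.96   0.281  0.077]
 [ 1.     0.     0.001 -0.001]
 [ 0.001  0.281 -0.96  -0.158]
 [ 0.     0.     0.     1.   ]] 325.19226210127806 283.28339341529244 206.91593535948985
travel [-0.7416  0.655  -0.186 ] dr [ 0.      -0.       0.05484]
```

```bash
python3 - <<'E'
from h import *
rel([.24,-.631,.227,-159.156],[.515,-.193,.32,-178.9])
print(after([.24,-.631,.227,-159.156],[-.826,.623,-.186],.055))
E
```

```text
travel [-0.8257  0.623  -0.186 ] dr [ 0.      -0.       0.05484]
[np.float64(0.51513), np.float64(-0.19293), np.float64(0.32), -178.956]
```

jog_arm:
  travel:
    - [0, 0, -0.186]
    - [-0.826, 0.623, -0.186]
    - [-0.826, 0.623, -0.186]
    - [-0.826, 0.623, -0.186]
    - [-0.826, 0.623, -0.186]
    - [-0.826, 0.623, -0.186]
    - [-0.826, 0.623, -0.186]
    - [-0.826, 0.623, -0.186]
    - [-0.826, 0.623, -0.186]
    - [-0.826, 0.623, -0.186]
  dr:
    - [0, 0, 0]
    - [0, 0, 0.055]
    - [0, 0, 0.055]
    - [0, 0, 0.055]
    - [0, 0, 0.055]
    - [0, 0, 0.055]
    - [0, 0, 0.055]
    - [0, 0, 0.055]
    - [0, 0, 0.055]
    - [0, 0, 0.055]
  claw: [1, 1, 1, 1, 1, 1, 1, 1, 1, 1]

```text
time_s: 1.9
tcp_pos: [0.5168, -0.19, 0.3198]
eef_rot: [180.0, 0.0, -178.8]
contact_force: [0.5, -2.0, -0.4]
gripper_width: 0.0878
gripper_force: 0.0
```

```bash
cat >> h.py <<'E'
def wray(c,u,v):
    x=(np.asarray(u,float)-c['cx'])/c['fx'];y=(np.asarray(v,float)-c['cy'])/c['fy']
    th=np.hypot(x,y)+1e-9
    k=np.tan(th)/th
    return np.stack([x*k,-y*k,-np.ones_like(x)],-1)
def wcap(name=None):
    s=r.get_state();c=r.capture('wrist')
    T=np.eye(4);T[:3,:3]=rot(s['eef_rot']);T[:3,3]=s['tcp_pos'];M=T@np.array(c['hand_eye'])
    v,u=np.mgrid[:420,:560]
    P=(wray(c,u,v)*c['range_z'][...,None])@M[:3,:3].T+M[:3,3]
    if name: save(c,name)
    return s,c,M,P
def atz(c,M,uv,z):
    d=wray(c,*uv)@M[:3,:3].T; return M[:3,3]+d*(z-M[2,3])/d[2]
E
python3 - <<'E'
from h import *
s,c,M,P=wcap('w1.png'); print(s['tcp_pos'],s['eef_rot'],np.abs(s['qd']).max())
for k in ('ring_center','vise'):
    for d in r.tip_of(k,'wrist'): print(k,d,P[int(d['at'][1]),int(d['at'][0])].round(4),atz(c,M,d['at'],.101 if k!='vise' else 0).round(4))
px=c['pixels'].astype(int);q=P.reshape(-1,3);px=px.reshape(-1,3)
near=np.hypot(q[:,0]-.55,q[:,1]+.19)<.09
blue=px[:,2]>px[:,0]+40
def rr(m,t):
    a=cv2.minAreaRect((q[m][:,:2]*1000).astype(np.float32)); print(t,m.sum(),np.round(a[0],1),np.round(a[1],1),round(a[2],2),q[m].mean(0).round(4))
rr(near&blue&(q[:,2]>.066)&(q[:,2]<.08),'jaws')
rr(near&blue&(q[:,2]>.004)&(q[:,2]<.02),'base')
rr(near&(q[:,2]>.092)&(q[:,2]<.12),'ring')
m=near&(q[:,2]>.108)&(q[:,2]<.12);rr(m,'ringtop')
rr(near&(q[:,2]>.08)&(q[:,2]<.092),'medal')
import cv2
im=cv2.imread('pics/w1.png');u,v=[int(x) for x in r.tip_of('ring_center','wrist')[0]['at']]
cv2.imwrite('pics/w1c.png',cv2.resize(im[max(0,v-70):v+70,max(0,u-90):u+90],None,fx=4,fy=4,interpolation=3))
E
```

```text
[ 0.51676088 -0.18999732  0.31984461] [ 1.79992654e+02  4.18089099e-02 -1.78773891e+02] 13.112171460073242
ring_center {'at': [290.5, 309.5], 'conf': 0.75} [ 0.7311 -0.177   0.0519] [ 0.6984 -0.1781  0.101 ]
ring_center {'at': [279.7, 205.8], 'conf': 0.58} [ 0.5573 -0.1966  0.071 ] [ 0.5496 -0.1955  0.101 ]
vise {'at': [281.7, 185.5], 'conf': 0.95} [ 0.5304 -0.1945  0.0718] [ 0.5471 -0.1936  0.    ]
vise {'at': [287.1, 286.2], 'conf': 0.92} [ 0.4851 -0.1913  0.4009] [ 0.7197 -0.1813  0.    ]
jaws 1432 [ 551.5 -196.3] [62.1 59.6] 1.6 [ 0.5503 -0.1961  0.0712]
base 1057 [ 559.2 -195.7] [112.7  84.2] 1.43 [ 0.5484 -0.1919  0.0094]
ring 96 [ 549.5 -196.3] [ 3.5 24.1] 1.35 [ 0.5492 -0.1961  0.1041]
ringtop 44 [ 549.5 -196.8] [ 3.5 17.7] 1.35 [ 0.5494 -0.1964  0.1111]
medal 100 [ 548.8 -196.6] [ 5.2 32.9] 0.55 [ 0.5483 -0.1961  0.0851]
```

View pics/w1c.png

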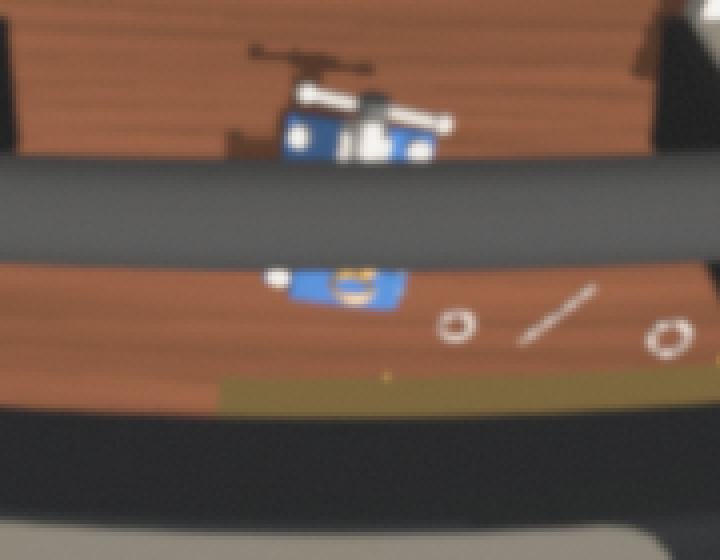

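```bash
python3 - <<'E'
from h import *
c=[.51513,-.19293,.32,-178.956]
rel(c,[.493,.203,.32,-165.7]); print(after(c,[.03,.793,0],-.037))
E
```

```text
travel [0.0298 0.7925 0.    ] dr [ 0.       0.      -0.03682]
[np.float64(0.49291), np.float64(0.20323), np.float64(0.32), -165.636]
```

jog_arm:
  travel:
    - [0.03, 0.793, 0]
    - [0.03, 0.793, 0]
    - [0.03, 0.793, 0]
    - [0.03, 0.793, 0]
    - [0.03, 0.793, 0]
    - [0.03, 0.793, 0]
    - [0.03, 0.793, 0]
    - [0.03, 0.793, 0]
    - [0.03, 0.793, 0]
    - [0.03, 0.793, 0]
  dr:
    - [0, 0, -0.037]
    - [0, 0, -0.037]
    - [0, 0, -0.037]
    - [0, 0, -0.037]
    - [0, 0, -0.037]
    - [0, 0, -0.037]
    - [0, 0, -0.037]
    - [0, 0, -0.037]
    - [0, 0, -0.037]
    - [0, 0, -0.037]
  claw: [1, 1, 1, 1, 1, 1, 1, 1, 1, 1]

```text
time_s: 3.35
tcp_pos: [0.4933, 0.2019, 0.3198]
eef_rot: [180.0, 0.0, -165.7]
contact_force: [0.0, 0.2, 0.1]
gripper_width: 0.0876
gripper_force: 0.0
```

```bash
python3 - <<'E'
from h import *
c=r.capture('wrist')
s,c,M,P=wcap('w2.png'); print(s['tcp_pos'],s['eef_rot'],np.abs(s['qd']).max())
for k,z in (('grip_lug',.178),('hook_tip',.03),('hook_foot',.024)):
    for d in r.tip_of(k,'wrist'): print(k,d,P[int(d['at'][1]),int(d['at'][0])].round(4),atz(c,M,d['at'],z).round(4))
px=c['pixels'].astype(int).reshape(-1,3);q=P.reshape(-1,3)
near=np.hypot(q[:,0]-.5,q[:,1]-.205)<.09
black=px.sum(1)<170;wood=(px[:,0]>px[:,2]+60)
def rr(m,t):
    a=cv2.minAreaRect((q[m][:,:2]*1000).astype(np.float32)); print(t,m.sum(),np.round(a[0],1),np.round(a[1],1),round(a[2],2),q[m].mean(0).round(4))
rr(near&(q[:,2]>.188)&(q[:,2]<.2),'lugtop')
rr(near&black&(q[:,2]>.153)&(q[:,2]<.165),'collar')
rr(near&wood&(q[:,2]>.145)&(q[:,2]<.16),'prongs')
rr(near&wood&(q[:,2]>.005)&(q[:,2]<.03),'base')
im=cv2.imread('pics/w2.png')
cv2.imwrite('pics/w2c.png',cv2.resize(im[100:310,140:420],None,fx=2.8,fy=2.8,interpolation=3))
E
```

```text
[0.49328927 0.20206978 0.31979619] [ 1.79994663e+02  1.70318883e-02 -1.65739548e+02] 0.3234211372323681
grip_lug {'at': [289.3, 203.9], 'conf': 0.95} [0.4954 0.2063 0.1926] [0.5001 0.208  0.178 ]
grip_lug {'at': [387.2, 184.5], 'conf': 0.64} [0.4628 0.3127 0.1324] [0.4575 0.2958 0.178 ]
grip_lug {'at': [352.8, 339.3], 'conf': 0.64} [0.466  0.2112 0.4148] [0.6427 0.3232 0.178 ]
hook_tip {'at': [354.2, 173.7], 'conf': 0.58} [0.4768 0.3062 0.0008] [0.4742 0.2992 0.03  ]
hook_foot {'at': [287.3, 196.0], 'conf': 0.6} [0.4893 0.2028 0.1935] [0.5309 0.2157 0.024 ]
hook_foot {'at': [358.9, 162.2], 'conf': 0.58} [ 4.591e-01  3.076e-01 -3.000e-04] [0.457  0.3026 0.024 ]
hook_foot {'at': [286.5, 170.3], 'conf': 0.41} [0.4903 0.2032 0.0502] [0.4949 0.2053 0.024 ]
lugtop 391 [498.2 205.5] [27.7 11.7] 13.97 [0.498  0.2051 0.1933]
collar 202 [496.7 197.3] [15.1 28.8] 75.89 [0.4986 0.1959 0.1577]
prongs 2353 [488.2 203.3] [92.4 48.3] 14.05 [0.4798 0.2015 0.1515]
base 1718 [495.4 205.1] [113.5  90.6] 14.42 [0.4879 0.2    0.0096]
```

View pics/w2c.png

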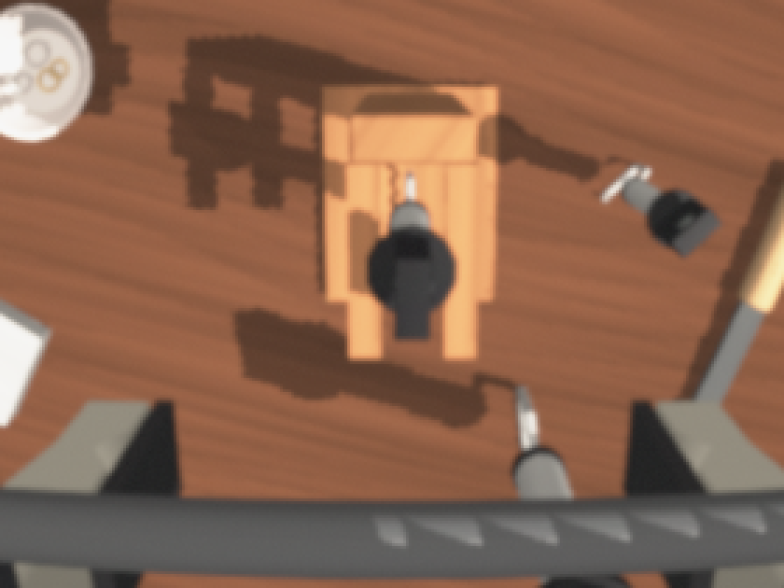

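The crop shows the middle gauge in the fork: lug at about (412,300), collar at (412,270), and hook wire toward the column at (410,185). The lug measures 27.7 x 11.7 mm at z 0.193 and yaw 14°, which matches the description. Descending to grip.

```bash
python3 - <<'E'
from h import *
c=[.49291,.20323,.32,-165.636]
rel(c,[.498,.2057,.161,-166.]); print(after(c,[-.011,-.002,.318],.001))
E
```

```text
travel [-0.0111  0.0023  0.318 ] dr [ 0.      -0.       0.00101]
[np.float64(0.49849), np.float64(0.20363), np.float64(0.161), -165.996]
```

jog_arm:
  travel:
    - [-0.011, -0.002, 0.08]
    - [-0.011, -0.002, 0.16]
    - [-0.011, -0.002, 0.24]
    - [-0.011, -0.002, 0.29]
    - [-0.011, -0.002, 0.318]
    - [-0.011, -0.002, 0.318]
    - [-0.011, -0.002, 0.318]
    - [-0.011, -0.002, 0.318]
    - [-0.011, -0.002, 0.318]
    - [-0.011, -0.002, 0.318]
  dr:
    - [0, 0, 0.001]
    - [0, 0, 0.001]
    - [0, 0, 0.001]
    - [0, 0, 0.001]
    - [0, 0, 0.001]
    - [0, 0, 0.001]
    - [0, 0, 0.001]
    - [0, 0, 0.001]
    - [0, 0, 0.001]
    - [0, 0, 0.001]
  claw: [1, 1, 1, 1, 1, 1, 0.3, 0, 0, 0]
  newtons: 50

```text
time_s: 4.85
tcp_pos: [0.4987, 0.2039, 0.1609]
eef_rot: [180.0, 0.0, -166.0]
contact_force: [0.4, 0.4, 0.4]
gripper_width: 0.0532
gripper_force: 0.0
```

jog_arm:
  travel:
    - [0.001, 0.004, 0]
    - [0.001, 0.004, 0]
    - [0.001, 0.004, 0]
    - [0.001, 0.004, 0]
    - [0.001, 0.004, 0]
    - [0.001, 0.004, 0]
    - [0.001, 0.004, 0]
    - [0.001, 0.004, 0]
    - [0.001, 0.004, 0]
    - [0.001, 0.004, 0]
  dr:
    - [0, 0, 0]
    - [0, 0, 0]
    - [0, 0, 0]
    - [0, 0, 0]
    - [0, 0, 0]
    - [0, 0, 0]
    - [0, 0, 0]
    - [0, 0, 0]
    - [0, 0, 0]
    - [0, 0, 0]
  claw: [0.5, 0.5, 0, 0, 0, 0, 0, 0, 0, 0]
  newtons: 50

```text
time_s: 6.1
tcp_pos: [0.4977, 0.2056, 0.1606]
eef_rot: [180.0, 0.0, -166.0]
contact_force: [-0.4, -0.2, -0.3]
gripper_width: 0.012
gripper_force: 50.0
```

```bash
python3 - <<'E'
from h import *
print(after([.49849,.20363,.161,-165.996],[.001,.004,0],0)); s=r.get_state()
for k in ('tcp_pos','contact_force','gripper_width','gripper_force'):print(k,s[k])
E
```

```text
[np.float64(0.49752), np.float64(0.20545), np.float64(0.161), -165.996]
tcp_pos [0.49767832 0.20564075 0.16055974]
contact_force [-0.38811925 -0.20395626 -0.30848915]
gripper_width 0.012015453489224065
gripper_force 49.99998450279236
```

jog_arm:
  travel:
    - [0, 0, -0.02]
    - [0, 0, -0.08]
    - [0, 0, -0.14]
    - [0, 0, -0.2]
    - [0, 0, -0.26]
    - [0, 0, -0.32]
    - [0, 0, -0.32]
    - [0, 0, -0.32]
    - [0, 0, -0.32]
    - [0, 0, -0.32]
  dr:
    - [0, 0, 0]
    - [0, 0, 0]
    - [0, 0, 0]
    - [0, 0, 0]
    - [0, 0, 0]
    - [0, 0, 0]
    - [0, 0, 0]
    - [0, 0, 0]
    - [0, 0, 0]
    - [0, 0, 0]
  claw: [0, 0, 0, 0, 0, 0, 0, 0, 0, 0]

```text
time_s: 7.35
tcp_pos: [0.4974, 0.2055, 0.3198]
eef_rot: [-180.0, -0.1, -166.0]
contact_force: [-0.8, 0.4, -2.3]
gripper_width: 0.0112
gripper_force: 50.0
```

```bash
python3 - <<'E'
from h import *
s=r.get_state()
for k in ('tcp_pos','contact_force','gripper_width','gripper_force'):print(k,s[k])
c=[.49752,.20545,.321,-165.996]
rel(c,[.5047,-.1971,.321,-178.6]);rel(c,[.5047,-.1971,.238,-178.6]); print(after(c,[.083,-.801,.166],.035))
E
```

```text
tcp_pos [0.49742226 0.20545938 0.31980898]
contact_force [-0.77855435  0.42084734 -2.31908337]
gripper_width 0.011200261083477043
gripper_force 49.99969661235809
travel [ 0.1809 -0.7846 -0.    ] dr [-0.      -0.       0.03501]
travel [ 0.1809 -0.7846  0.166 ] dr [-0.      -0.       0.03501]
[np.float64(0.55417), np.float64(-0.19319), np.float64(0.238), -178.596]
```

jog_arm:
  travel:
    - [0.014, -0.06, 0]
    - [0.035, -0.15, 0]
    - [0.06, -0.26, 0]
    - [0.085, -0.37, 0]
    - [0.11, -0.48, 0]
    - [0.136, -0.59, 0]
    - [0.16, -0.69, 0]
    - [0.175, -0.76, 0]
    - [0.181, -0.785, 0]
    - [0.181, -0.785, 0.0]
  dr:
    - [0, 0, 0.003]
    - [0, 0, 0.008]
    - [0, 0, 0.013]
    - [0, 0, 0.018]
    - [0, 0, 0.023]
    - [0, 0, 0.028]
    - [0, 0, 0.032]
    - [0, 0, 0.035]
    - [0, 0, 0.035]
    - [0, 0, 0.035]
  claw: [0, 0, 0, 0, 0, 0, 0, 0, 0, 0]

```text
time_s: 8.6
tcp_pos: [0.5047, -0.1976, 0.32]
eef_rot: [180.0, -0.1, -178.7]
contact_force: [-0.3, 0.1, -1.0]
gripper_width: 0.0114
gripper_force: 50.0
```

jog_arm:
  travel:
    - [0, 0, 0.02]
    - [0, 0, 0.06]
    - [0, 0, 0.1]
    - [0, 0, 0.14]
    - [0, 0, 0.16]
    - [0, 0, 0.166]
    - [0, 0, 0.166]
    - [0, 0, 0.166]
    - [0, 0, 0.166]
    - [0, 0, 0.166]
  dr:
    - [0, 0, 0]
    - [0, 0, 0]
    - [0, 0, 0]
    - [0, 0, 0]
    - [0, 0, 0]
    - [0, 0, 0]
    - [0, 0, 0]
    - [0, 0, 0]
    - [0, 0, 0]
    - [0, 0, 0]
  claw: [0, 0, 0, 0, 0, 0, 0, 0, 0, 0]

```text
time_s: 9.85
tcp_pos: [0.5049, -0.1972, 0.2378]
eef_rot: [-180.0, 0.0, -178.6]
contact_force: [0.2, -0.3, -1.8]
gripper_width: 0.0117
gripper_force: 50.0
```

```bash
python3 - <<'E'
from h import *
s=r.get_state()
for k in ('tcp_pos','eef_rot','contact_force','gripper_width','gripper_force'):print(k,s[k])
print(after([.49752,.20545,.321,-165.996],[.181,-.785,.166],.035))
c=r.capture('scene');save(c,'s2.png');P=cloud(c)
A=rot(c['attitude']);p0=np.array(c['position'])
def proj(X):
    q=(np.array(X)-p0)@A; return np.round([c['cx']+c['fx']*q[0]/-q[2],c['cy']-c['fy']*q[1]/-q[2]],1)
t=s['tcp_pos'];o=t-[0,0,.009];print('expect tip',proj(o+[.017,0,-.126]),'heel',proj(o+[-.016,0,-.13]),'ring',proj([.5497,-.196,.101]),'mouth',proj(o-[0,0,.092]))
for k in ('hook_tip','hook_foot','hook_heel','ring_center','tube_mouth'):
    for d in r.tip_of(k,'scene')[:3]: print(k,round(d['conf'],2),d['at'],P[int(d['at'][1]),int(d['at'][0])].round(3))
im=cv2.imread('pics/s2.png');cv2.imwrite('pics/s2c.png',cv2.resize(im[120:240,190:310],(600,600),interpolation=3))
E
```

```text
tcp_pos [ 0.50491989 -0.19715894  0.23782425]
eef_rot [-1.79999363e+02  2.80147867e-02 -1.78602205e+02]
contact_force [ 0.20985346 -0.31059636 -1.81755184]
gripper_width 0.01174772596802447
gripper_force 49.99963045120239
[np.float64(0.50469), np.float64(-0.19728), np.float64(0.238), -178.596]
expect tip [250.7 169.9] heel [260.7 166.3] ring [242.4 174.7] mouth [255.3 157.8]
hook_tip 0.6 [253.6, 171.9] [ 0.518 -0.192  0.1  ]
hook_tip 0.6 [397.2, 313.2] [ 0.469  0.313 -0.001]
hook_tip 0.54 [344.1, 349.9] [ 0.625  0.307 -0.   ]
hook_foot 0.52 [399.2, 312.3] [0.464 0.315 0.001]
hook_foot 0.46 [255.6, 168.0] [ 0.445 -0.296  0.002]
hook_heel 0.6 [260.6, 168.8] [ 0.494 -0.193  0.098]
hook_heel 0.55 [354.7, 338.5] [0.617 0.318 0.057]
hook_heel 0.44 [404.8, 314.9] [ 0.456  0.324 -0.003]
ring_center 0.9 [189.4, 214.6] [ 0.719 -0.199  0.051]
ring_center 0.88 [245.5, 177.0] [ 0.551 -0.182  0.103]
tube_mouth 0.85 [404.6, 306.6] [0.466 0.322 0.037]
tube_mouth 0.77 [251.3, 160.4] [ 0.43  -0.341 -0.004]
tube_mouth 0.62 [354.6, 333.1] [0.617 0.316 0.075]
```

View pics/s2c.png

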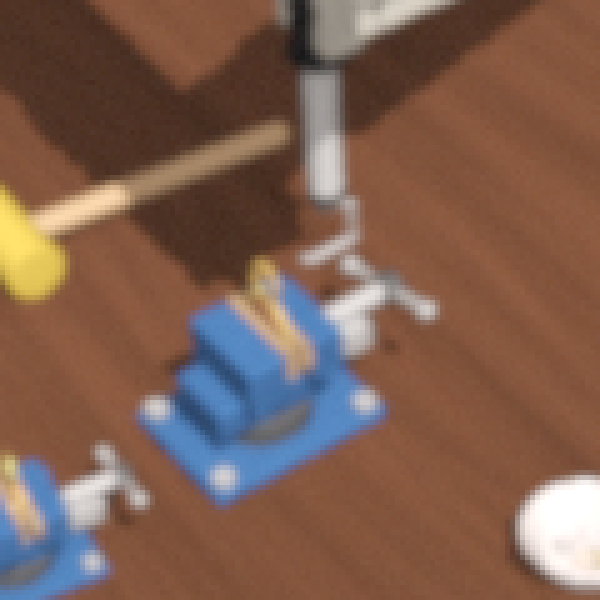

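The crop shows the hook open toward the ring (tip at crop 305,258; ring at 262,275), and the scene-camera offsets are the same for hook and ring. They are aligned, so I insert along the tool's −x.

jog_arm:
  travel:
    - [-0.01, 0, 0]
    - [-0.02, 0, 0]
    - [-0.03, 0, 0]
    - [-0.04, 0, 0]
    - [-0.05, 0, 0]
    - [-0.06, 0, 0]
    - [-0.07, 0, 0]
    - [-0.08, 0, 0]
    - [-0.088, 0, 0]
    - [-0.088, 0, 0]
  dr:
    - [0, 0, 0]
    - [0, 0, 0]
    - [0, 0, 0]
    - [0, 0, 0]
    - [0, 0, 0]
    - [0, 0, 0]
    - [0, 0, 0]
    - [0, 0, 0]
    - [0, 0, 0]
    - [0, 0, 0]
  claw: [0, 0, 0, 0, 0, 0, 0, 0, 0, 0]

```text
time_s: 11.4
tcp_pos: [0.5491, -0.196, 0.2374]
eef_rot: [180.0, -0.0, -178.6]
contact_force: [-0.2, -0.3, -0.9]
gripper_width: 0.0119
gripper_force: 50.0
```

```bash
python3 - <<'E'
from h import *
s=r.get_state()
for k in ('tcp_pos','eef_rot','contact_force','moment'):print(k,s[k])
c=r.capture('scene');save(c,'s3.png')
im=cv2.imread('pics/s3.png');cv2.imwrite('pics/s3c.png',cv2.resize(im[130:210,200:280],(600,600),interpolation=3))
E
```

```text
tcp_pos [ 0.54905732 -0.19597288  0.23743331]
eef_rot [ 1.79997644e+02 -8.79092974e-03 -1.78592960e+02]
contact_force [-0.1755051  -0.2959413  -0.92283674]
moment [-0.02346773 -0.02278542  0.00804413]
```

View pics/s3c.png

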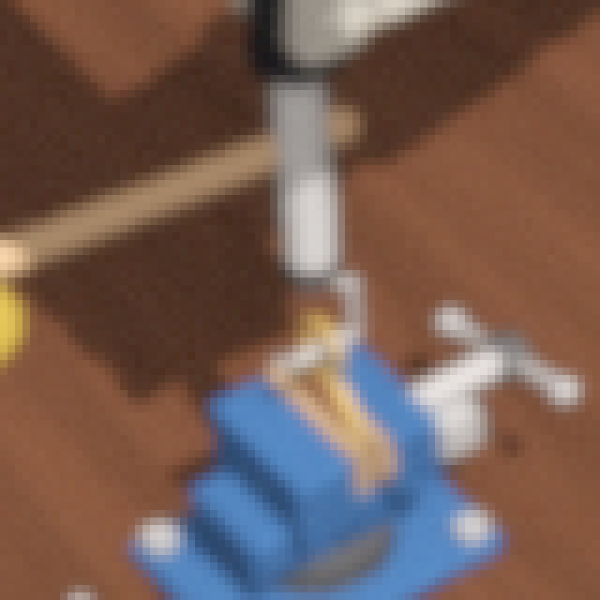

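The crop shows the hook's foot passing through the ring, tip out at (280,365) and upright at (355,300). Pulling up in stages.

jog_arm:
  travel:
    - [0, 0, -0.008]
    - [0, 0, -0.016]
    - [0, 0, -0.026]
    - [0, 0, -0.036]
    - [0, 0, -0.046]
    - [0, 0, -0.056]
    - [0, 0, -0.066]
    - [0, 0, -0.074]
    - [0, 0, -0.08]
    - [0, 0, -0.08]
  dr:
    - [0, 0, 0]
    - [0, 0, 0]
    - [0, 0, 0]
    - [0, 0, 0]
    - [0, 0, 0]
    - [0, 0, 0]
    - [0, 0, 0]
    - [0, 0, 0]
    - [0, 0, 0]
    - [0, 0, 0]
  claw: [0, 0, 0, 0, 0, 0, 0, 0, 0, 0]

```text
time_s: 12.7
tcp_pos: [0.5487, -0.1959, 0.2774]
eef_rot: [180.0, -0.0, -178.6]
contact_force: [-0.9, -0.5, -9.1]
gripper_width: 0.0116
gripper_force: 50.0
```

```bash
python3 - <<'E'
from h import *
F=[]
for i in range(8):
    r.capture('scene'); F.append(r.get_state()['contact_force'])
s=r.get_state();print(s['tcp_pos'],np.mean(F,0),np.std(F,0),s['moment'],s['gripper_width'])
E
```

```text
[ 0.54871488 -0.19597662  0.2774329 ] [ 0.52644641 -0.51669812 -8.17040456] [0.66406653 0.42587228 0.59459606] [-0.25234493 -0.1513592   0.01194031] 0.011643382574993633
```

jog_arm:
  travel:
    - [0, 0, -0.004]
    - [0, 0, -0.008]
    - [0, 0, -0.012]
    - [0, 0, -0.016]
    - [0, 0, -0.02]
    - [0, 0, -0.024]
    - [0, 0, -0.028]
    - [0, 0, -0.031]
    - [0, 0, -0.033]
    - [0, 0, -0.033]
  dr:
    - [0, 0, 0]
    - [0, 0, 0]
    - [0, 0, 0]
    - [0, 0, 0]
    - [0, 0, 0]
    - [0, 0, 0]
    - [0, 0, 0]
    - [0, 0, 0]
    - [0, 0, 0]
    - [0, 0, 0]
  claw: [0, 0, 0, 0, 0, 0, 0, 0, 0, 0]

```text
time_s: 14.35
tcp_pos: [0.5488, -0.196, 0.294]
eef_rot: [180.0, -0.0, -178.6]
contact_force: [0.4, 0.1, -11.5]
gripper_width: 0.0117
gripper_force: 50.0
```

```bash
python3 - <<'E'
from h import *
F=[]
for i in range(12):
    c=r.capture('scene'); F.append(r.get_state()['contact_force'])
s=r.get_state();print(s['time_s'],s['tcp_pos'],np.mean(F,0),np.std(F,0)[2],s['moment'],s['gripper_width'])
P=cloud(c);print([(d['conf'],d['at']) for d in r.tip_of('tube_mouth','scene')[:3]])
px=c['pixels'].astype(int)
near=np.hypot(P[...,0]-.549,P[...,1]+.194)<.03
red=near&(px[...,0]>px[...,1]+70)&(px[...,0]>px[...,2]+70)&(P[...,2]>.115)
print('red',red.sum(),np.argwhere(red)[:, ::-1].tolist()[:12],P[red].round(3)[:12].tolist())
save(c,'s4.png');im=cv2.imread('pics/s4.png');cv2.imwrite('pics/s4c.png',cv2.resize(im[110:190,205:285],(600,600),interpolation=3))
E
```

```text
14.95 [ 0.54880528 -0.19598642  0.29403071] [  0.20424423  -0.49743806 -11.36270539] 0.6144748807824477 [-0.23412158 -0.06947562 -0.05879546] 0.011850920264953248
[(0.8, [404.9, 307.6]), (0.74, [235.1, 146.9]), (0.64, [355.1, 330.9])]
red 0 [] []
```

View pics/s4c.png

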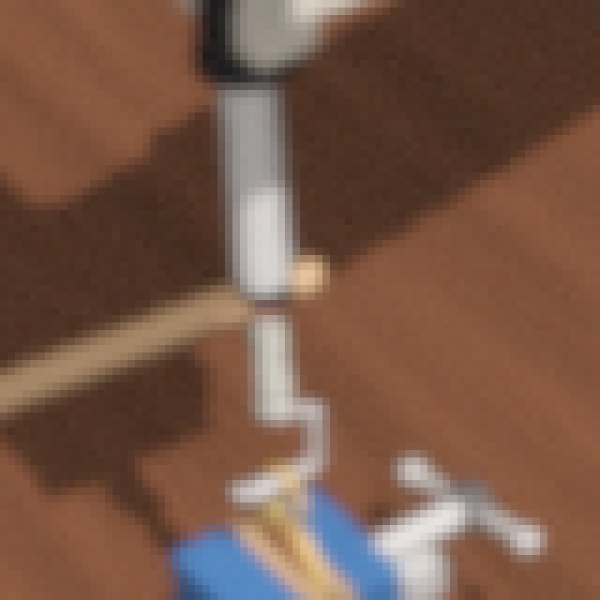

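The crop shows a thin red line right under the tube mouth (265,310), with the white rod below it and the hook loaded in the ring. Spring force of about 9.9 N (43 mm) and geometry (about 47 mm) both put the mouth on the band.

```bash
python3 -c "
from plant import r
for i in range(20): r.capture('top')
s=r.get_state();print(s['tcp_pos'],s['contact_force'],s['gripper_force']);print(r.close_job())"
```

```text
[ 0.54884516 -0.19602416  0.29406219] [  0.57526473   0.2468827  -11.77500303] 49.996994733810425
the job is handed in; nothing more can be done
None
```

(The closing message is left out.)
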